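# Put the finger planes and honing stone back on their fitted rests

### The job

Put the luthier's tools away: set each of the three brass finger planes, sole down and lengthwise, into the oblong recess of its own size (largest in largest, middle in middle, smallest in smallest), and the round honing stone flat into the round recess. Each must lie flat on the felt inside its own recess; set them down rather than dropping them, and do not knock over the amber varnish jar standing among them.

Things in the scene. Friction and masses are not known exactly. Their poses are not given: they have to be found in the camera images.
- plane_large: The largest of three loose brass finger planes, sole down: round-ended sole 72 x 36 mm, 10 mm thick; amidships a straight-sided block 36 mm long and 36 mm wide rises to 24 mm, steel iron on top. Origin: centre of the sole's underside; x along its length, y across the flat sides (grip these), z up. Either way round is the same.
- plane_medium: The middle-sized of three loose brass finger planes, sole down: round-ended sole 54 x 28 mm, 10 mm thick; amidships a straight-sided block 27 mm long and 28 mm wide rises to 22 mm, steel iron on top. Origin: centre of the sole's underside; x along its length, y across the flat sides (grip these), z up. Either way round is the same.
- plane_small: The smallest of three loose brass finger planes, sole down: round-ended sole 36 x 20 mm, 10 mm thick; amidships a straight-sided block 18 mm long and 20 mm wide rises to 20 mm, steel iron on top. Origin: centre of the sole's underside; x along its length, y across the flat sides (grip these), z up. Either way round is the same.
- honing_stone: Round grey honing stone, loose, a plain disc 50 mm in diameter and 22 mm high, lying flat. Origin: centre of its underside; z up.
- rest_large: The largest oblong rest, for the largest plane: pale wooden block 102 x 66 mm, 8 mm high, fixed, with an oblong blue-felt-floored recess 88 x 52 mm (along own x, y) in its middle, 4 mm deep (its floor 4 mm above the underside). Origin: centre of the block's underside; own x along the recess, z up. It leaves about 8 mm all round its plane.
- rest_medium: The middle-sized oblong rest, for the middle-sized plane: pale wooden block 84 x 58 mm, 8 mm high, fixed, with an oblong blue-felt-floored recess 70 x 44 mm (along own x, y) in its middle, 4 mm deep (its floor 4 mm above the underside). Origin: centre of the block's underside; own x along the recess, z up. It leaves about 8 mm all round its plane.
- rest_small: The smallest oblong rest, for the smallest plane: pale wooden block 66 x 50 mm, 8 mm high, fixed, with an oblong blue-felt-floored recess 52 x 36 mm (along own x, y) in its middle, 4 mm deep (its floor 4 mm above the underside). Origin: centre of the block's underside; own x along the recess, z up. It leaves about 8 mm all round its plane.
- rest_round: The rest for the honing stone: pale wooden block 80 x 80 mm, 8 mm high, fixed to the bench, with a round blue-felt-floored recess 66 mm in diameter in its middle, 4 mm deep (floor 4 mm above the block's underside). Origin: centre of the block's underside; z up.
- varnish_jar: Bystander: closed amber glass varnish jar with a black cap, 42 mm in diameter, 60 mm high, loose, upright among the things. Origin: centre of its underside; z up. Not listed: a white glue jar and a wooden spool clamp, at most 60 mm high, stand about 0.2 m to either side of it (y).
Not all that is in view belongs to the job. What is shaped like the rest_medium but pink, red or turquoise is not meant.

How it is judged (in metres and radians):
At the end, for the whole second after the job is handed in: Each plane lies in the rest of its own size and the stone in the round rest: centre within 14 mm of the rest's, underside less than 6.5 mm above the rest's underside, upright (tilt under 0.12 rad), at rest; each plane's length within 0.4 rad of its recess's, either way round (horizontal distance between plane_large and rest_large below 0.014 m and z of plane_large in the frame of rest_large between 0.001 and 0.0065 m and angle between each of plane_large, plane_medium, plane_small, honing_stone's own z axis and vertical below 0.12 rad and linear speed of each of plane_large, plane_medium, plane_small, honing_stone below 0.02 m/s and angle between the x axis of plane_large and the x axis of rest_large, either way round below 0.4 rad and horizontal distance between plane_medium and rest_medium below 0.014 m and z of plane_medium in the frame of rest_medium between 0.001 and 0.0065 m and angle between the x axis of plane_medium and the x axis of rest_medium, either way round below 0.4 rad and horizontal distance between plane_small and rest_small below 0.014 m and z of plane_small in the frame of rest_small between 0.001 and 0.0065 m and angle between the x axis of plane_small and the x axis of rest_small, either way round below 0.4 rad and horizontal distance between honing_stone and rest_round below 0.014 m and z of honing_stone in the frame of rest_round between 0.001 and 0.0065 m); the robot touches nothing.
It fails at once if a plane or the stone is dropped or thrown (moving faster than 0.8 m/s while not held, a fall of over 3 cm) ((linear speed of plane_large above 0.8 m/s and contact force between plane_large and the fingers below 0.05 N) or (linear speed of plane_medium above 0.8 m/s and contact force between plane_medium and the fingers below 0.05 N) or (linear speed of plane_small above 0.8 m/s and contact force between plane_small and the fingers below 0.05 N) or (linear speed of honing_stone above 0.8 m/s and contact force between honing_stone and the fingers below 0.05 N)).
It fails at once if the varnish jar is knocked over (tilted more than 0.6 rad) (angle between varnish_jar's own z axis and vertical above 0.6 rad).
It also fails if it takes over 128 s, if anything falls off the work surface, if the arm or the gripper's body presses on something with over 40 N, if the wrist force passes 120 N, or if a joint passes its speed limit or range.

### The arm

A 6-joint arm with a two-finger parallel gripper is mounted at the origin on the work surface. World frame = base frame: x ahead of the robot, y to its left, z up, the work surface at z = 0. Lengths are in m, angles in degrees, forces in N, time in s.
With the tool pointing down it reaches from about 0.3 to 0.75 m from the base axis. Payload 8.5 kg.
Tool frame: the origin (TCP) lies midway between the tips of the shut fingers; the grasp point (between the pads) lies 19 mm behind it (env.pinch_z is the z of the grasp point in the tool frame, in m); z points along the fingers, y is the line along which they close (so a half turn about z gives the same grasp; the last joint's range is limited). The gripper opens to 85 mm and grips with 20 to 120 N. Pads are 22 mm wide; open, the fingers measure 114 mm over their backs; the gripper's body (76 mm by 85 mm) begins 54 mm behind the grasp point. The pads swing forward as they close: fully open they stand 13 mm farther back than shut.
Start: joints at [61.289, 21.807, 74.336, -0, 83.858, -12.336], TCP at [0.155, 0.528, 0.231] pointing down, gripper open.
Joint ranges: [-178.18, 178.18], [-50.72, 133.34], [12.68, 142.11], [-81.47, 261.47], [9.98, 163.14], [-165.26, 165.26]. Speed limits (degrees/s): [136.94, 136.94, 180, 180, 180, 180].

### API

Orientations are given as a 3x3 rotation matrix whose columns are the frame's x, y, z axes.
In Python, from rig import env gives the robot as it stands.
- The arm moves only by the tool arm_command, never from a script. Its argument "deltas" is a list of rows, each an object of numbers: "rx", "ry", "rz": the turn, a rotation vector about the tool's x, y, z in rad; "dx", "dy", "dz": the shift along the tool's x, y, z in m; "fingers": the finger opening in m, from 0 to 0.0854. In form: [{"rx": .., "ry": .., "rz": .., "dx": .., "dy": .., "dz": .., "fingers": ..}, ...]. A call has 1 to 12 rows; each row shifts and turns the commanded pose from where the row before left it, along the tool's axes as they then stand; what a row does not reach is not made up. A row lasts 1/10 s, in which the tool goes at most 50 mm and 8.59 degrees, less where a joint would pass 70% of its speed; a pose out of reach is approached as far as the arm can. A call is refused whole if a number of a shift passes 0.05 or a number of a turn 0.15, either way. A call with a gripper value outside its range is refused whole. The fingers move at their own pace and stop on an object; "squeeze" is the grip in N (left out, the last holds). Time passes only in rows, so rows that do not move let the fingers close. It gives the time, the measured TCP pose, the force, the opening and the grip force at its end, in the units of the state.
- env.observe(): the state, without advancing time (a new reading comes with each control period).
- env.get_image(name): name is "scene" or "top" or "wrist"; returns a dict with "color" (384x512x3 uint8, blue, green, red), "camera_matrix" (3x3 intrinsics, pixels), "eye" and "orientation" of the camera in the world. Camera axes: x right, y up, looking along -z (the intrinsics and any distortion apply to the point x, -y, -z); pixel columns grow to the right and rows downward; lengths in m; the calibration is good to about 2 mm. The wrist camera is an equidistant fisheye: a pixel r from the principal point sees the ray r / f radians off the axis. A picture is of the moment at which its call begins. There is no depth.
- env.close_job(): hands the job in; it is judged then, once.
Trained networks look in a picture, given as the dict that the camera call returned (one of the last four; its "shot" number tells which), for a name from the list of things; names that differ only in an ending like _2 or _b are one class to them, and where a whole thing is asked for, a point or a joint stands for the part that bears it (a point fixed in the world has none). Each returns a list of dicts, best first, with "p" (0 to 1); they miss things now and then, are a little off and sometimes report something else, mostly with a low value. They report only what shows in the picture. A call takes as long as a camera call. They do not tell look-alikes from the thing itself.
- env.look_for(query, picture): "box" ([left, top, right, bottom] in pixels, round what is visible of it).
- env.tip_of(query, picture): "location" ([column, row] in pixels: a listed point, or the origin of a listed thing).
The state is a dict: "time_s": time; "q": joint angles; "qvel": joint speeds; "joint_efforts": joint torques, N m; "position": TCP position; "tool_rot": TCP orientation; "ft_force": force on the tool from outside, world axes, zero at the start; "wrist_torque": the same for the moment, N m; "grip_width": finger opening in m; "gripper_force": force on a finger pad.
Only numpy, scipy, OpenCV 4.12 (cv2) and the standard library are available. Lean on these libraries where they do the work, as an engineer would, in place of code of your own. Each camera call takes 0.05 s, during which the arm holds its last target. There are 200 camera calls.

## Working session

There is one attempt and no reset: what is moved stays moved. The work goes in short steps, Python scripts to look and compute and a tool call to move; the robot and the scene stay as the last step left them, time stands still between calls to the robot, and variables do not carry over. Pictures are saved under pics/ and viewed, at most 14 in all, crops included, and the job is handed in when it is done.

Besides the shell and the picture viewer there is one more tool, called after "Call:" in YAML: its name, and indented under it one key for each argument. arm_command: Moves the arm, as the interface text tells. Its arguments: {"type":"object","properties":{"deltas":{"type":"array"},"squeeze":{"type":"number"}},"required":["deltas"]}

```bash
ls; mkdir -p pics
cat > h.py <<'E'
import numpy as np, cv2
from rig import env
def ray(im,px):
    K=np.array(im["camera_matrix"]);R=np.array(im["orientation"])
    x=(px[0]-K[0,2])/K[0,0];y=(px[1]-K[1,2])/K[1,1]
    if im.get("fish"):
        r=np.hypot(x,y);s=np.sin(r)/r if r>1e-9 else 1;d=np.array([x*s,-y*s,-np.cos(r)])
    else: d=np.array([x,-y,-1.])
    return np.array(im["eye"]),R@d
def at(im,px,z):
    e,d=ray(im,px);return e+d*(z-e[2])/d[2]
def proj(im,P):
    K=np.array(im["camera_matrix"]);R=np.array(im["orientation"])
    p=R.T@(np.array(P)-np.array(im["eye"]));x,y,z=p[0],-p[1],-p[2]
    if im.get("fish"):
        r=np.hypot(x,y);t=np.arctan2(r,z);k=t/max(r,1e-9);a,b=x*k,y*k
    else: a,b=x/z,y/z
    return np.array([K[0,0]*a+K[0,2],K[1,1]*b+K[1,2]])
def shot(n):
    im=env.get_image(n);im["fish"]=(n=="wrist");return im
E
python3 - <<'E'
from h import *
t=shot("top");s=shot("scene")
cv2.imwrite("pics/top1.png",t["color"]);cv2.imwrite("pics/scene1.png",s["color"])
print([k for k in t],t["eye"],np.round(t["orientation"],3).tolist(),t["camera_matrix"])
for n,z in dict(plane_large=0,plane_medium=0,plane_small=0,honing_stone=0,rest_large=0,rest_medium=0,rest_small=0,rest_round=0,varnish_jar=0).items():
    for nm,im in(("t",t),("s",s)):
        print(n,nm,[(np.round(d["location"]).tolist(),round(d["p"],2),np.round(at(im,d["location"],z)[:2],3).tolist()) for d in env.tip_of(n,im)[:4]])
E
```

```text
pics
['color', 'camera_matrix', 'eye', 'orientation', 'shot', 'fish'] [0.47160542 0.00548403 1.0514911 ] [[0.013, 0.997, -0.072], [-1.0, 0.012, -0.012], [-0.011, 0.072, 0.997]] [[431.62180119   0.         255.7036034 ]
 [  0.         431.62180119 194.70943282]
 [  0.           0.           1.        ]]
plane_large t []
plane_large s [([231.0, 174.0], 0.77, [0.476, -0.116])]
plane_medium t [([145.0, 233.0], 0.69, [0.449, 0.287])]
plane_medium s [([380.0, 225.0], 0.7, [0.441, 0.291])]
plane_small t [([126.0, 169.0], 0.58, [0.606, 0.339])]
plane_small s [([230.0, 173.0], 0.74, [0.473, -0.123]), ([367.0, 286.0], 0.59, [0.622, 0.333])]
honing_stone t [([391.0, 222.0], 0.67, [0.485, -0.311])]
honing_stone s [([173.0, 152.0], 0.75, [0.482, -0.308])]
rest_large t [([391.0, 168.0], 0.96, [0.617, -0.312])]
rest_large s [([141.0, 177.0], 0.85, [0.606, -0.316])]
rest_medium t [([121.0, 122.0], 0.86, [0.723, 0.354]), ([177.0, 138.0], 0.83, [0.686, 0.214]), ([272.0, 275.0], 0.81, [0.354, -0.024]), ([228.0, 163.0], 0.78, [0.624, 0.088])]
rest_medium s [([356.0, 327.0], 0.86, [0.724, 0.351]), ([267.0, 244.0], 0.84, [0.63, 0.087]), ([302.0, 280.0], 0.83, [0.678, 0.203]), ([285.0, 161.0], 0.8, [0.356, -0.019])]
rest_small t [([222.0, 237.0], 0.79, [0.444, 0.1])]
rest_small s []
rest_round t [([313.0, 175.0], 0.61, [0.596, -0.121])]
rest_round s [([366.0, 286.0], 0.6, [0.623, 0.331]), ([207.0, 204.0], 0.56, [0.6, -0.107])]
varnish_jar t [([255.0, 202.0], 0.56, [0.529, 0.021])]
varnish_jar s [([260.0, 202.0], 0.73, [0.524, 0.002]), ([380.0, 226.0], 0.51, [0.445, 0.294])]
```

Run:
```python
import cv2
a=cv2.imread("pics/top1.png");cv2.imwrite("pics/top1b.png",cv2.resize(a[90:330,60:460],None,fx=2,fy=2,interpolation=cv2.INTER_CUBIC))
```

```text
(no output)
```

View pics/top1b.png

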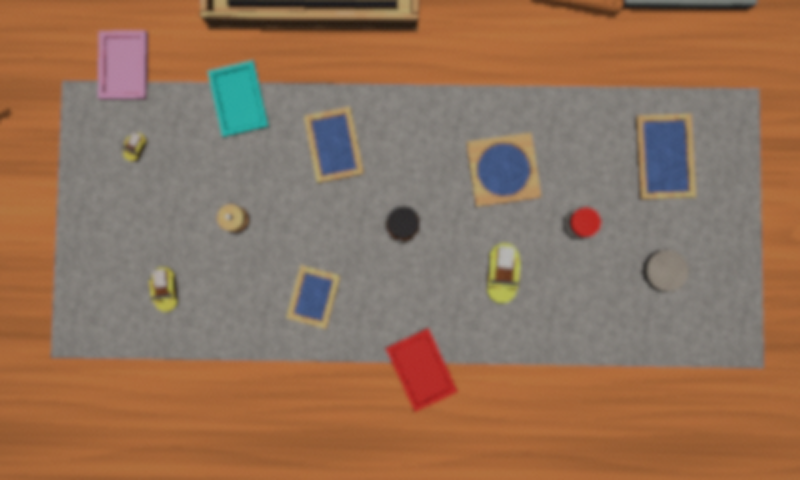

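View pics/scene1.png

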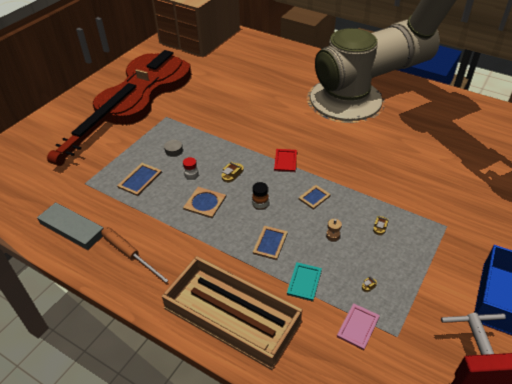

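Large plane: brass at top px (312,226), against (141,235) for the medium and (127,163) for the small. Stone: grey disc at (393,225), not the red-capped glue jar (352,201) or the black-capped varnish jar (261,201). Rests with blue felt: large (393,168), medium (226,162), small (216,238), round (312,174). Red (271,275), turquoise (179,139) and pink (121,122) are decoys. Spool is at (176,199).

```bash
cat > seg.py <<'E'
from h import *
def blobs(im,kind,z,amin=20):
    hsv=cv2.cvtColor(im["color"],cv2.COLOR_BGR2HSV)
    lo,hi={"blue":((100,90,50),(130,255,255)),"brass":((22,110,60),(34,255,255))}[kind]
    m=cv2.inRange(hsv,lo,hi)
    if kind=="brass": m=cv2.morphologyEx(m,cv2.MORPH_CLOSE,np.ones((9,9)))
    out=[]
    for c in cv2.findContours(m,cv2.RETR_EXTERNAL,cv2.CHAIN_APPROX_NONE)[0]:
        if cv2.contourArea(c)<amin: continue
        P=np.array([at(im,p[0],z)[:2] for p in c])
        r=cv2.minAreaRect((P*1000).astype(np.float32))
        (w,h),a=r[1],r[2]
        if w<h: w,h,a=h,w,a+90
        out.append((np.mean(c[:,0],0).round().tolist(),np.round(r[0],1).tolist(),round(w),round(h),round((a+90)%180-90,1)))
    return out
E
python3 - <<'E'
from seg import *
for n in("top","scene"):
    im=shot(n)
    for k,z in(("blue",.006),("brass",.010)):
        for b in blobs(im,k,z): print(n,k,*b)
o=env.observe();print(np.round(o["tool_rot"],3).tolist(),o["time_s"],o["grip_width"],env.pinch_z)
w=shot("wrist");print(w["eye"],np.round(w["orientation"],3).tolist(),w["camera_matrix"])
E
```

```text
top blue [216.0, 238.0] [440.6, 111.9] 45 29 -14.9
top blue [14.0, 202.0] [508.9, 605.0] 172 73 3.2
top blue [311.0, 174.0] [597.8, -116.8] 55 55 -44.4
top blue [392.0, 168.0] [616.2, -313.7] 80 45 2.5
top blue [226.0, 162.0] [626.1, 90.9] 62 36 12.3
top brass [142.0, 234.0] [447.0, 293.3] 48 29 10.0
top brass [311.0, 227.0] [469.6, -116.4] 62 35 -5.4
top brass [128.0, 165.0] [615.7, 329.8] 31 15 -51.9
scene blue [496.0, 328.0] [584.6, 593.7] 58 6 -83.8
scene blue [498.0, 276.0] [452.3, 574.2] 175 58 6.6
scene blue [270.0, 242.0] [625.8, 91.8] 64 40 12.3
scene blue [204.0, 201.0] [597.3, -115.7] 58 56 -53.3
scene blue [314.0, 196.0] [440.2, 112.7] 46 31 -13.7
scene blue [139.0, 178.0] [616.3, -313.1] 82 47 2.2
scene blue [438.0, 61.0] [-378.2, 178.3] 196 117 -0.6
scene brass [369.0, 283.0] [618.3, 332.2] 33 20 -13.9
scene brass [380.0, 224.0] [447.9, 293.4] 51 27 11.9
scene brass [230.0, 170.0] [471.0, -124.3] 68 39 -11.0
[[-0.959, 0.282, 0.0], [0.282, 0.959, 0.0], [-0.0, 0.0, -1.0]] 1.1 0.08544143143830278 -0.0187
[0.09052477 0.54607613 0.37387588] [[0.282, -0.924, -0.26], [0.96, 0.272, 0.074], [0.002, -0.27, 0.963]] [[297.31863964   0.         253.68966372]
 [  0.         297.31863964 190.35381314]
 [  0.           0.           1.        ]]
```

Call:
arm_command:
  deltas:
    - {"rz":-0.143}
    - {"rz":-0.143}
    - {"dx":-0.035,"dy":-0.015,"dz":0.005}
    - {"dx":-0.035,"dy":-0.015,"dz":0.005}
    - {"dx":-0.035,"dy":-0.015,"dz":0.005}
    - {"dx":-0.035,"dy":-0.015,"dz":0.005}
    - {"dx":-0.035,"dy":-0.015,"dz":0.005}
    - {"dx":-0.035,"dy":-0.015,"dz":0.005}
    - {"dx":-0.035,"dy":-0.015,"dz":0.005}
    - {"dx":-0.035,"dy":-0.015,"dz":0.005}
    - {"dx":-0.035,"dy":-0.015,"dz":0.005}
    - {"dx":-0.035,"dy":-0.015,"dz":0.005}

```text
invalid input
```

Call:
arm_command:
  deltas:
    - {"dx":-0.035,"dy":-0.015,"dz":0.005}
    - {"dx":-0.035,"dy":-0.015,"dz":0.005}
    - {"dx":-0.02,"dy":-0.015,"dz":0.005}
    - {}

```text
invalid input
```

```bash
cat >> h.py <<'E'
def togo(x,y,z=None,ang=0):
    """tool-frame turn (rz, done first) and shift to put the TCP at x,y,z with tool x line at ang (deg, mod 180)"""
    o=env.observe();R=np.array(o["tool_rot"]);p=np.array(o["position"])
    a=np.degrees(np.arctan2(R[1,0],R[0,0]));d=(ang-a+90)%180-90
    t=np.radians(a+d);X=np.array([np.cos(t),np.sin(t),0]);Y=np.array([np.sin(t),-np.cos(t),0])
    D=np.array([x,y,p[2] if z is None else z])-p
    print("t",round(o["time_s"],1),"pos",p.round(4),"rz",round(-np.radians(d),3),"dx %.4f dy %.4f dz %.4f"%(D@X,D@Y,-D[2]),"w",round(o["grip_width"],4),"F",np.round(o["ft_force"],1),"tilt",R[:,2].round(3))
E
python3 - <<'E'
from seg import *
im=shot("wrist");cv2.imwrite("pics/w1.png",im["color"])
for b in blobs(im,"brass",.010): print(b)
print(env.tip_of("plane_small",im)[:3]);print(proj(im,[.617,.331,0]))
togo(.617,.331)
E
```

```text
[]
[225.66610258 401.90569559]
t 1.2 pos [0.1551 0.5277 0.2313] rz -0.286 dx -0.4619 dy -0.1967 dz -0.0000 w 0.0855 F [ 0.8 -0.5 -0.2] tilt [ 0. -0. -1.]
```

View pics/w1.png

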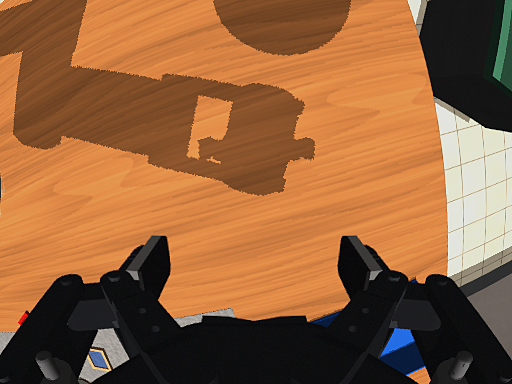

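The wrist view shows only the bare bench and the fingers, at (155,265) and (355,265); the arm has not moved. The refused rows probably need every field filled in.

Call:
arm_command:
  deltas:
    - {"rx":0,"ry":0,"rz":-0.143,"dx":0,"dy":0,"dz":0,"fingers":0.085}
    - {"rx":0,"ry":0,"rz":-0.143,"dx":0,"dy":0,"dz":0,"fingers":0.085}
    - {"rx":0,"ry":0,"rz":0,"dx":-0.04,"dy":-0.018,"dz":0.005,"fingers":0.085}
    - {"rx":0,"ry":0,"rz":0,"dx":-0.04,"dy":-0.018,"dz":0.005,"fingers":0.085}
    - {"rx":0,"ry":0,"rz":0,"dx":-0.04,"dy":-0.018,"dz":0.005,"fingers":0.085}
    - {"rx":0,"ry":0,"rz":0,"dx":-0.04,"dy":-0.018,"dz":0.005,"fingers":0.085}
    - {"rx":0,"ry":0,"rz":0,"dx":-0.04,"dy":-0.018,"dz":0.005,"fingers":0.085}
    - {"rx":0,"ry":0,"rz":0,"dx":-0.04,"dy":-0.018,"dz":0.005,"fingers":0.085}
    - {"rx":0,"ry":0,"rz":0,"dx":-0.04,"dy":-0.018,"dz":0.005,"fingers":0.085}
    - {"rx":0,"ry":0,"rz":0,"dx":-0.04,"dy":-0.018,"dz":0.005,"fingers":0.085}
    - {"rx":0,"ry":0,"rz":0,"dx":-0.04,"dy":-0.018,"dz":0.005,"fingers":0.085}
    - {"rx":0,"ry":0,"rz":0,"dx":-0.04,"dy":-0.018,"dz":0.005,"fingers":0.085}

```text
time_s: 2.45
position: [0.5567, 0.3467, 0.1811]
tool_rot: [[-1.0, -0.0, -0.0], [-0.0, 1.0, 0.0], [0.0, 0.0, -1.0]]
ft_force: [-0.5, -0.0, 0.2]
grip_width: 0.0849
gripper_force: 0.0
```

Call:
arm_command:
  deltas:
    - {"rx":0,"ry":0,"rz":0,"dx":-0.03,"dy":-0.008,"dz":0.01,"fingers":0.085}
    - {"rx":0,"ry":0,"rz":0,"dx":-0.03,"dy":-0.008,"dz":0.01,"fingers":0.085}
    - {"rx":0,"ry":0,"rz":0,"dx":0,"dy":0,"dz":0,"fingers":0.085}

```text
time_s: 2.75
position: [0.6176, 0.3296, 0.1585]
tool_rot: [[-1.0, 0.003, -0.002], [0.003, 1.0, -0.001], [0.002, -0.001, -1.0]]
ft_force: [0.2, 0.8, -0.8]
grip_width: 0.0852
gripper_force: 0.0
```

Run:
```python
from seg import *
im=shot("wrist");cv2.imwrite("pics/w2.png",im["color"])
for b in blobs(im,"brass",.010): print(b)
print(env.tip_of("plane_small",im)[:3]);print(proj(im,[.617,.331,0]))
togo(.617,.331)
```

```text
[{'location': [255.2, 175.7], 'p': 0.7}, {'location': [66.4, 28.8], 'p': 0.65}]
[255.62386646 174.05145943]
t 2.9 pos [0.6152 0.3315 0.1606] rz -0.001 dx -0.0018 dy -0.0005 dz -0.0000 w 0.0849 F [0.9 0.9 0.9] tilt [-0.001 -0.    -1.   ]
```

View pics/w2.png

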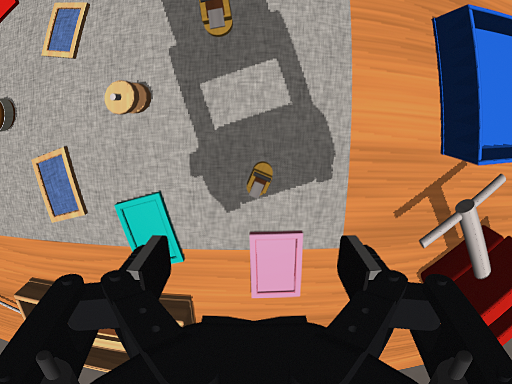

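The small plane shows at (260,178), shaded by the arm, just below the image centre and turned about 60° in the picture. I'll fit the known shape to its silhouette.

```bash
cat > fit.py <<'E'
from h import *
from scipy.optimize import minimize
DIM={"l":(72,36,10,36,24),"m":(54,28,10,27,22),"s":(36,20,10,18,20),"stone":(50,50,22,10,22)}
def hulls(kind,x,y,a,z0):
    L,W,t,b,H=[v/1000 for v in DIM[kind]]
    th=np.linspace(-np.pi/2,np.pi/2,12);r=W/2
    o=[(L/2-r+r*np.cos(q),r*np.sin(q)) for q in th];o+=[(-u,-v) for u,v in o]
    c,s=np.cos(a),np.sin(a);T=lambda P,h:[(x+c*u-s*v,y+s*u+c*v,z0+h) for u,v in P]
    return [T(o,0)+T(o,t),T([(i*b/2,j*W/2) for i in(1,-1) for j in(1,-1)],H)+T([(i*b/2,j*W/2) for i in(1,-1) for j in(1,-1)],0)]
def fit(im,kind,x,y,a=0,z0=0,rad=45,free_a=True,S=4):
    c=np.round(proj(im,[x,y,z0+.01])).astype(int);lo=np.maximum(c-rad,0);hi=np.minimum(c+rad,[512,384])
    crop=im["color"][lo[1]:hi[1],lo[0]:hi[0]];hsv=cv2.cvtColor(crop,cv2.COLOR_BGR2HSV).astype(int)
    if kind=="stone":
        m=(cv2.cvtColor(crop,cv2.COLOR_BGR2GRAY)>0)&False
    else: m=(hsv[...,1]>75)&(hsv[...,0]<40)
    m=m.astype(np.uint8);n,lab,st,ce=cv2.connectedComponentsWithStats(cv2.morphologyEx(m,cv2.MORPH_CLOSE,np.ones((3,3))))
    k=1+np.argmax(st[1:,4]);pts=cv2.findContours((lab==k).astype(np.uint8),cv2.RETR_EXTERNAL,cv2.CHAIN_APPROX_SIMPLE)[0][0]
    M=np.zeros(m.shape,np.uint8);cv2.fillPoly(M,[cv2.convexHull(pts)],1);M=cv2.resize(M,None,fx=S,fy=S,interpolation=cv2.INTER_NEAREST)
    def draw(p):
        D=np.zeros_like(M)
        for h in hulls(kind,p[0]/1000,p[1]/1000,p[2]/20,z0):
            q=np.array([(proj(im,P)-lo+.5)*S-.5 for P in h]);cv2.fillConvexPoly(D,cv2.convexHull(np.round(q).astype(np.int32))[:,0],1)
        h=cv2.findNonZero(D);
        if h is not None: cv2.fillPoly(D,[cv2.convexHull(h)],1)
        return D
    def cost(p): D=draw(p);return -((D&M).sum()/max(1,(D|M).sum()))
    best=None
    for a0 in(np.arange(0,180,30) if a is None else [a]):
        s=np.array([x*1000,y*1000,np.radians(a0)*20]);sx=[s]+[s+d for d in np.diag([8,8,6.])]
        r=minimize(cost,s,method="Nelder-Mead",options=dict(initial_simplex=sx,xatol=.05,fatol=1e-4))
        if best is None or r.fun<best.fun: best=r
    p=best.x;ov=cv2.resize(crop,None,fx=S,fy=S);cv2.drawContours(ov,cv2.findContours(draw(p),0,1)[0],-1,(255,0,255),1)
    return p[0]/1000,p[1]/1000,(np.degrees(p[2]/20)+90)%180-90,-best.fun,ov
E
python3 - <<'E'
from fit import *
im=shot("wrist")
x,y,a,f,ov=fit(im,"s",.617,.331,None,rad=30);print(x,y,a,f);cv2.imwrite("pics/f1.png",ov);togo(x,y,.007,a)
E
```

```text
0.6205052044096584 0.3343340531428571 -26.501372001427285 0.9456453493586868
t 2.9 pos [0.6147 0.332  0.1614] rz 0.463 dx -0.0041 dy 0.0047 dz 0.1544 w 0.0846 F [-0.7 -0.2 -0.3] tilt [-0.  0. -1.]
```

View pics/f1.png

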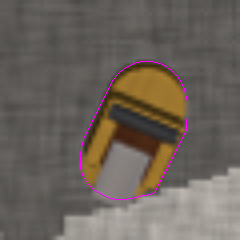

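The outline matches the small plane (fit 0.95): (0.6205, 0.334), −26.5°. Turning, descending and gripping.

Call:
arm_command:
  deltas:
    - {"rx":0,"ry":0,"rz":0.15,"dx":0,"dy":0,"dz":0.0,"fingers":0.05}
    - {"rx":0,"ry":0,"rz":0.15,"dx":0,"dy":0,"dz":0,"fingers":0.05}
    - {"rx":0,"ry":0,"rz":0.15,"dx":0,"dy":0,"dz":0,"fingers":0.05}
    - {"rx":0,"ry":0,"rz":0.013,"dx":-0.004,"dy":0.005,"dz":0,"fingers":0.05}
    - {"rx":0,"ry":0,"rz":0,"dx":0,"dy":0,"dz":0.04,"fingers":0.05}
    - {"rx":0,"ry":0,"rz":0,"dx":0,"dy":0,"dz":0.04,"fingers":0.05}
    - {"rx":0,"ry":0,"rz":0,"dx":0,"dy":0,"dz":0.04,"fingers":0.05}
    - {"rx":0,"ry":0,"rz":0,"dx":0,"dy":0,"dz":0.02,"fingers":0.05}
    - {"rx":0,"ry":0,"rz":0,"dx":0,"dy":0,"dz":0.013,"fingers":0.05}
    - {"rx":0,"ry":0,"rz":0,"dx":0,"dy":0,"dz":0,"fingers":0.05}
  squeeze: 50

```text
time_s: 3.9
position: [0.6203, 0.3348, 0.0072]
tool_rot: [[-0.896, 0.444, -0.002], [0.444, 0.896, -0.001], [0.001, -0.001, -1.0]]
ft_force: [0.4, -0.4, -0.8]
grip_width: 0.0495
gripper_force: 0.0
```

Call:
arm_command:
  deltas:
    - {"rx":0,"ry":0,"rz":0,"dx":0,"dy":0,"dz":0,"fingers":0}
    - {"rx":0,"ry":0,"rz":0,"dx":0,"dy":0,"dz":0,"fingers":0}
    - {"rx":0,"ry":0,"rz":0,"dx":0,"dy":0,"dz":0,"fingers":0}
    - {"rx":0,"ry":0,"rz":0,"dx":0,"dy":0,"dz":0,"fingers":0}
    - {"rx":0,"ry":0,"rz":0,"dx":0,"dy":0,"dz":0,"fingers":0}
    - {"rx":0,"ry":0,"rz":0,"dx":0,"dy":0,"dz":0,"fingers":0}

```text
time_s: 4.5
position: [0.6218, 0.335, 0.0104]
tool_rot: [[-0.895, 0.446, 0.003], [0.446, 0.895, 0.001], [-0.002, 0.003, -1.0]]
ft_force: [-0.8, -0.4, 7.4]
grip_width: 0.0183
gripper_force: 50.0
```

Call:
arm_command:
  deltas:
    - {"rx":0,"ry":0,"rz":0,"dx":0,"dy":0,"dz":-0.01,"fingers":0}
    - {"rx":0,"ry":0,"rz":0,"dx":0,"dy":0,"dz":-0.02,"fingers":0}
    - {"rx":0,"ry":0,"rz":0,"dx":0,"dy":0,"dz":-0.03,"fingers":0}
    - {"rx":0,"ry":0,"rz":0,"dx":0,"dy":0,"dz":-0.04,"fingers":0}
    - {"rx":0,"ry":0,"rz":0,"dx":0,"dy":0,"dz":-0.03,"fingers":0}
    - {"rx":0,"ry":0,"rz":0,"dx":0,"dy":0,"dz":0,"fingers":0}

```text
time_s: 5.1
position: [0.6225, 0.3351, 0.1445]
tool_rot: [[-0.895, 0.446, 0.009], [0.446, 0.895, 0.003], [-0.007, 0.007, -1.0]]
ft_force: [0.2, -0.1, -0.6]
grip_width: 0.0185
gripper_force: 49.1
```

Run:
```python
from fit import *
im=shot("wrist");cv2.imwrite("pics/w3.png",cv2.resize(im["color"][130:330,150:370],None,fx=3,fy=3))
togo(.4404,.1123,.13,-14.3)
```

```text
t 5.2 pos [0.6215 0.3348 0.1414] rz -0.213 dx 0.1206 dy -0.2603 dz 0.0114 w 0.0184 F [-0.2  0.1 -1.7] tilt [ 0.005  0.002 -1.   ]
```

View pics/w3.png

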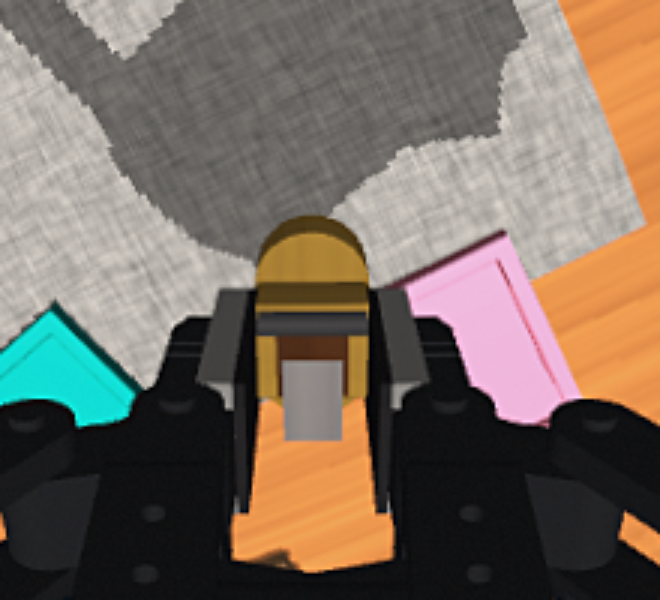

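The small plane is held squarely between the pads near the crop centre. Carrying it to the small rest.

Call:
arm_command:
  deltas:
    - {"rx":0,"ry":0,"rz":-0.107,"dx":0,"dy":0,"dz":0,"fingers":0}
    - {"rx":0,"ry":0,"rz":-0.106,"dx":0,"dy":0,"dz":0,"fingers":0}
    - {"rx":0,"ry":0,"rz":0,"dx":0.015,"dy":-0.0325,"dz":0,"fingers":0}
    - {"rx":0,"ry":0,"rz":0,"dx":0.015,"dy":-0.0325,"dz":0,"fingers":0}
    - {"rx":0,"ry":0,"rz":0,"dx":0.015,"dy":-0.0325,"dz":0,"fingers":0}
    - {"rx":0,"ry":0,"rz":0,"dx":0.015,"dy":-0.0325,"dz":0,"fingers":0}
    - {"rx":0,"ry":0,"rz":0,"dx":0.015,"dy":-0.0325,"dz":0,"fingers":0}
    - {"rx":0,"ry":0,"rz":0,"dx":0.015,"dy":-0.0325,"dz":0,"fingers":0}
    - {"rx":0,"ry":0,"rz":0,"dx":0.015,"dy":-0.0325,"dz":0,"fingers":0}
    - {"rx":0,"ry":0,"rz":0,"dx":0.015,"dy":-0.0325,"dz":0,"fingers":0}
    - {"rx":0,"ry":0,"rz":0,"dx":0,"dy":0,"dz":0,"fingers":0}

```text
time_s: 6.25
position: [0.4372, 0.1104, 0.1376]
tool_rot: [[-0.968, 0.249, -0.004], [0.249, 0.968, -0.0], [0.004, -0.002, -1.0]]
ft_force: [0.7, -0.1, -0.6]
grip_width: 0.0183
gripper_force: 49.3
```

Run:
```python
from seg import *
im=shot("wrist")
for b in blobs(im,"blue",.006): print(b)
for i in range(3): togo(.4404,.1123,.014,-14.3);shot("wrist")
```

```text
([31.0, 342.0], [616.9, -312.5], 83, 45, 2.8)
([268.0, 316.0], [599.2, 85.6], 37, 9, -78.8)
([258.0, 182.0], [441.3, 112.5], 49, 33, -14.7)
t 6.3 pos [0.439  0.1113 0.1379] rz -0.002 dx -0.0012 dy 0.0013 dz 0.1239 w 0.0185 F [ 0.6  0.4 -0.4] tilt [-0.002 -0.    -1.   ]
t 6.3 pos [0.44  0.112 0.138] rz -0.001 dx -0.0003 dy 0.0004 dz 0.1240 w 0.0184 F [ 0.1 -0.2 -0.6] tilt [-0.001  0.    -1.   ]
t 6.4 pos [0.4405 0.1124 0.138 ] rz -0.001 dx 0.0000 dy -0.0001 dz 0.1240 w 0.0184 F [ 0.3 -0.8 -0.6] tilt [-0.  0. -1.]
```

Call:
arm_command:
  deltas:
    - {"rx":0,"ry":0,"rz":0,"dx":0,"dy":0,"dz":0.035,"fingers":0}
    - {"rx":0,"ry":0,"rz":0,"dx":0,"dy":0,"dz":0.035,"fingers":0}
    - {"rx":0,"ry":0,"rz":0,"dx":0,"dy":0,"dz":0.03,"fingers":0}
    - {"rx":0,"ry":0,"rz":0,"dx":0,"dy":0,"dz":0.015,"fingers":0}
    - {"rx":0,"ry":0,"rz":0,"dx":0,"dy":0,"dz":0.005,"fingers":0}
    - {"rx":0,"ry":0,"rz":0,"dx":0,"dy":0,"dz":0,"fingers":0}
    - {"rx":0,"ry":0,"rz":0,"dx":0,"dy":0,"dz":0,"fingers":0}

```text
time_s: 7.15
position: [0.4409, 0.1125, 0.0189]
tool_rot: [[-0.969, 0.247, 0.001], [0.247, 0.969, -0.0], [-0.001, 0.0, -1.0]]
ft_force: [-0.1, 0.6, -0.0]
grip_width: 0.0179
gripper_force: 49.2
```

Call:
arm_command:
  deltas:
    - {"rx":0,"ry":0,"rz":0,"dx":0,"dy":0,"dz":0.002,"fingers":0}
    - {"rx":0,"ry":0,"rz":0,"dx":0,"dy":0,"dz":0.002,"fingers":0}
    - {"rx":0,"ry":0,"rz":0,"dx":0,"dy":0,"dz":0,"fingers":0}
    - {"rx":0,"ry":0,"rz":0,"dx":0,"dy":0,"dz":0,"fingers":0}

```text
time_s: 7.55
position: [0.4404, 0.1123, 0.0145]
tool_rot: [[-0.969, 0.247, 0.0], [0.247, 0.969, -0.0], [-0.0, 0.0, -1.0]]
ft_force: [-1.2, 0.8, -1.0]
grip_width: 0.0183
gripper_force: 49.2
```

Call:
arm_command:
  deltas:
    - {"rx":0,"ry":0,"rz":0,"dx":0,"dy":0,"dz":0.001,"fingers":0}
    - {"rx":0,"ry":0,"rz":0,"dx":0,"dy":0,"dz":0.001,"fingers":0}
    - {"rx":0,"ry":0,"rz":0,"dx":0,"dy":0,"dz":0,"fingers":0}
    - {"rx":0,"ry":0,"rz":0,"dx":0,"dy":0,"dz":0,"fingers":0}

```text
time_s: 7.95
position: [0.4405, 0.1123, 0.0142]
tool_rot: [[-0.969, 0.247, 0.002], [0.247, 0.969, -0.0], [-0.002, 0.0, -1.0]]
ft_force: [-8.0, -1.0, 28.9]
grip_width: 0.0184
gripper_force: 53.3
```

Contact comes at 0.014, as expected for the sole on the felt. Easing off, opening and lifting.

Call:
arm_command:
  deltas:
    - {"rx":0,"ry":0,"rz":0,"dx":0,"dy":0,"dz":-0.0015,"fingers":0}
    - {"rx":0,"ry":0,"rz":0,"dx":0,"dy":0,"dz":0,"fingers":0.03}
    - {"rx":0,"ry":0,"rz":0,"dx":0,"dy":0,"dz":0,"fingers":0.05}
    - {"rx":0,"ry":0,"rz":0,"dx":0,"dy":0,"dz":0,"fingers":0.05}
    - {"rx":0,"ry":0,"rz":0,"dx":0,"dy":0,"dz":-0.01,"fingers":0.05}
    - {"rx":0,"ry":0,"rz":0,"dx":0,"dy":0,"dz":-0.02,"fingers":0.05}
    - {"rx":0,"ry":0,"rz":0,"dx":0,"dy":0,"dz":-0.04,"fingers":0.05}
    - {"rx":0,"ry":0,"rz":0,"dx":0,"dy":0,"dz":-0.04,"fingers":0.05}
    - {"rx":0,"ry":0,"rz":0,"dx":0,"dy":0,"dz":-0.03,"fingers":0.05}
    - {"rx":0,"ry":0,"rz":0,"dx":0,"dy":0,"dz":0,"fingers":0.05}
    - {"rx":0,"ry":0,"rz":0,"dx":0,"dy":0,"dz":0,"fingers":0.05}

```text
time_s: 9.05
position: [0.4402, 0.1122, 0.1543]
tool_rot: [[-0.969, 0.247, 0.001], [0.247, 0.969, -0.0], [-0.001, 0.0, -1.0]]
ft_force: [-0.3, -0.2, -1.0]
grip_width: 0.0501
gripper_force: 0.0
```

Run:
```python
from fit import *
im=shot("wrist")
x,y,a,f,ov=fit(im,"s",.4405,.1123,-14.3,z0=.004,rad=30);print(x,y,a,f)
cv2.imwrite("pics/w4.png",cv2.resize(im["color"][80:280,150:370],None,fx=3,fy=3))
togo(.447,.293,.16,11)
```

```text
0.4270250595089555 0.10813277981876232 63.42372890376922 0.2587295081967213
t 9.1 pos [0.4398 0.1123 0.1535] rz -0.442 dx -0.0415 dy 0.1761 dz -0.0065 w 0.0499 F [-0.1  0.3 -0.4] tilt [-0.001 -0.    -1.   ]
```

View pics/w4.png

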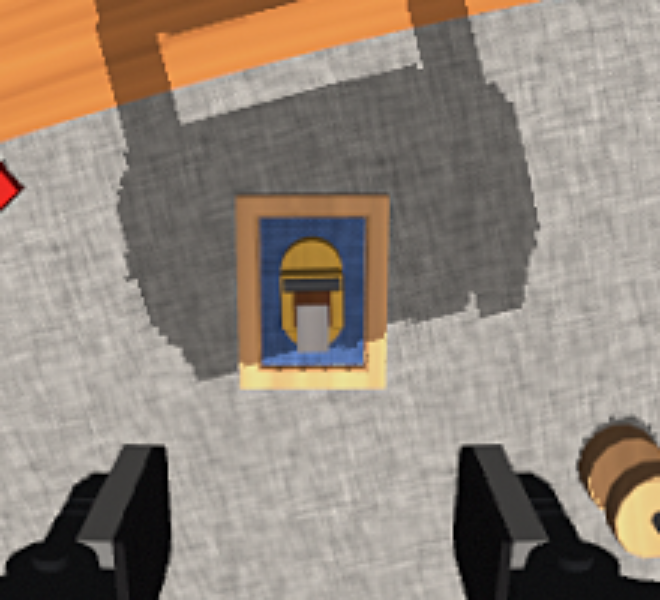

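The small plane sits inside the blue felt, centred near crop (312,300). (The saturation fit failed here because it picked up the wooden rim.) Next is the medium plane.

Call:
arm_command:
  deltas:
    - {"rx":0,"ry":0,"rz":-0.147,"dx":0,"dy":0,"dz":0,"fingers":0.06}
    - {"rx":0,"ry":0,"rz":-0.147,"dx":0,"dy":0,"dz":0,"fingers":0.06}
    - {"rx":0,"ry":0,"rz":-0.147,"dx":0,"dy":0,"dz":0,"fingers":0.06}
    - {"rx":0,"ry":0,"rz":0,"dx":-0.0083,"dy":0.035,"dz":-0.001,"fingers":0.06}
    - {"rx":0,"ry":0,"rz":0,"dx":-0.0083,"dy":0.035,"dz":-0.001,"fingers":0.06}
    - {"rx":0,"ry":0,"rz":0,"dx":-0.0083,"dy":0.035,"dz":-0.001,"fingers":0.06}
    - {"rx":0,"ry":0,"rz":0,"dx":-0.0083,"dy":0.035,"dz":-0.001,"fingers":0.06}
    - {"rx":0,"ry":0,"rz":0,"dx":-0.0083,"dy":0.035,"dz":-0.001,"fingers":0.06}
    - {"rx":0,"ry":0,"rz":0,"dx":0,"dy":0,"dz":0,"fingers":0.06}
    - {"rx":0,"ry":0,"rz":0,"dx":0,"dy":0,"dz":0,"fingers":0.06}

```text
time_s: 10.1
position: [0.4471, 0.2921, 0.1574]
tool_rot: [[-0.982, -0.191, -0.003], [-0.191, 0.982, -0.001], [0.003, -0.001, -1.0]]
ft_force: [0.6, -0.4, 0.3]
grip_width: 0.0602
gripper_force: 0.0
```

Run:
```python
from fit import *
im=shot("wrist")
x,y,a,f,ov=fit(im,"m",.447,.2935,11,rad=40);print(x,y,a,f)
cv2.imwrite("pics/f2.png",ov)
togo(x,y,.010,a)
```

```text
0.4480576417161512 0.2916293440954188 7.660342643506539 0.9579984100344493
t 10.2 pos [0.4473 0.2914 0.1577] rz 0.058 dx -0.0008 dy 0.0001 dz 0.1477 w 0.06 F [-0.7 -0.8 -0.2] tilt [-0.002 -0.001 -1.   ]
```

The fit is good (0.96, 27° block on the axis, and it agrees with both fixed cameras). Descending and gripping.

Call:
arm_command:
  deltas:
    - {"rx":0,"ry":0,"rz":0.058,"dx":-0.001,"dy":0,"dz":0,"fingers":0.06}
    - {"rx":0,"ry":0,"rz":0,"dx":0,"dy":0,"dz":0.04,"fingers":0.06}
    - {"rx":0,"ry":0,"rz":0,"dx":0,"dy":0,"dz":0.04,"fingers":0.06}
    - {"rx":0,"ry":0,"rz":0,"dx":0,"dy":0,"dz":0.04,"fingers":0.06}
    - {"rx":0,"ry":0,"rz":0,"dx":0,"dy":0,"dz":0.02,"fingers":0.06}
    - {"rx":0,"ry":0,"rz":0,"dx":0,"dy":0,"dz":0.008,"fingers":0.06}
    - {"rx":0,"ry":0,"rz":0,"dx":0,"dy":0,"dz":0,"fingers":0.06}
    - {"rx":0,"ry":0,"rz":0,"dx":0,"dy":0,"dz":0,"fingers":0}
    - {"rx":0,"ry":0,"rz":0,"dx":0,"dy":0,"dz":0,"fingers":0}
    - {"rx":0,"ry":0,"rz":0,"dx":0,"dy":0,"dz":0,"fingers":0}
    - {"rx":0,"ry":0,"rz":0,"dx":0,"dy":0,"dz":0,"fingers":0}
    - {"rx":0,"ry":0,"rz":0,"dx":0,"dy":0,"dz":0,"fingers":0}
  squeeze: 60

```text
time_s: 11.35
position: [0.4495, 0.2923, 0.0123]
tool_rot: [[-0.991, -0.133, 0.003], [-0.133, 0.991, 0.001], [-0.003, 0.0, -1.0]]
ft_force: [-1.2, -0.7, 6.2]
grip_width: 0.0263
gripper_force: 59.7
```

Call:
arm_command:
  deltas:
    - {"rx":0,"ry":0,"rz":0,"dx":0,"dy":0,"dz":-0.01,"fingers":0}
    - {"rx":0,"ry":0,"rz":0,"dx":0,"dy":0,"dz":-0.02,"fingers":0}
    - {"rx":0,"ry":0,"rz":0,"dx":0,"dy":0,"dz":-0.03,"fingers":0}
    - {"rx":0,"ry":0,"rz":0,"dx":0,"dy":0,"dz":-0.04,"fingers":0}
    - {"rx":0,"ry":0,"rz":0,"dx":0,"dy":0,"dz":-0.03,"fingers":0}
    - {"rx":0,"ry":0,"rz":0,"dx":0,"dy":0,"dz":0,"fingers":0}
    - {"rx":0,"ry":0,"rz":0,"dx":0,"dy":0,"dz":0,"fingers":0}

```text
time_s: 12.05
position: [0.4485, 0.2921, 0.1414]
tool_rot: [[-0.991, -0.133, 0.001], [-0.133, 0.991, 0.0], [-0.001, 0.0, -1.0]]
ft_force: [-1.6, -0.1, -3.3]
grip_width: 0.0261
gripper_force: 59.5
```

Run:
```python
from seg import *
im=shot("wrist")
for b in blobs(im,"blue",.006): print(b)
togo(.626,.0914,.14,12.3)
```

```text
([78.0, 284.0], [618.2, 90.0], 51, 40, 12.6)
([475.0, 256.0], [553.6, 625.4], 312, 164, 34.6)
([89.0, 151.0], [441.1, 112.7], 50, 33, -14.0)
t 12.1 pos [0.4481 0.292  0.1404] rz -0.081 dx -0.1310 dy -0.2338 dz 0.0004 w 0.0264 F [-0.3  0.  -2.7] tilt [-0.001 -0.    -1.   ]
```

Call:
arm_command:
  deltas:
    - {"rx":0,"ry":0,"rz":-0.081,"dx":0,"dy":0,"dz":0,"fingers":0}
    - {"rx":0,"ry":0,"rz":0,"dx":-0.0164,"dy":-0.0292,"dz":0,"fingers":0}
    - {"rx":0,"ry":0,"rz":0,"dx":-0.0164,"dy":-0.0292,"dz":0,"fingers":0}
    - {"rx":0,"ry":0,"rz":0,"dx":-0.0164,"dy":-0.0292,"dz":0,"fingers":0}
    - {"rx":0,"ry":0,"rz":0,"dx":-0.0164,"dy":-0.0292,"dz":0,"fingers":0}
    - {"rx":0,"ry":0,"rz":0,"dx":-0.0164,"dy":-0.0292,"dz":0,"fingers":0}
    - {"rx":0,"ry":0,"rz":0,"dx":-0.0164,"dy":-0.0292,"dz":0,"fingers":0}
    - {"rx":0,"ry":0,"rz":0,"dx":-0.0164,"dy":-0.0292,"dz":0,"fingers":0}
    - {"rx":0,"ry":0,"rz":0,"dx":-0.0164,"dy":-0.0292,"dz":0,"fingers":0}
    - {"rx":0,"ry":0,"rz":0,"dx":0,"dy":0,"dz":0,"fingers":0}
    - {"rx":0,"ry":0,"rz":0,"dx":0,"dy":0,"dz":0,"fingers":0}

```text
time_s: 13.2
position: [0.6261, 0.0914, 0.139]
tool_rot: [[-0.977, -0.211, -0.003], [-0.211, 0.977, 0.0], [0.003, 0.001, -1.0]]
ft_force: [-1.6, -0.1, -1.9]
grip_width: 0.0262
gripper_force: 59.6
```

Run:
```python
from seg import *
im=shot("wrist")
for b in blobs(im,"blue",.006): print(b)
for i in range(3):togo(.626,.0914,.02,12.3);shot("wrist")
cv2.imwrite("pics/w5.png",cv2.resize(im["color"][110:310,150:370],None,fx=2,fy=2))
```

```text
([254.0, 167.0], [615.7, 88.7], 46, 42, 11.7)
([69.0, 117.0], [598.6, -115.1], 62, 61, 7.7)
([314.0, 12.0], [448.2, 110.5], 37, 34, -14.6)
t 13.2 pos [0.6258 0.0921 0.1395] rz -0.001 dx -0.0001 dy -0.0007 dz 0.1195 w 0.0263 F [-0.9  0.3 -2.2] tilt [-0.003  0.    -1.   ]
t 13.3 pos [0.6257 0.0925 0.1399] rz 0.0 dx -0.0000 dy -0.0011 dz 0.1199 w 0.026 F [ 0.5  0.4 -2.4] tilt [-0.002  0.    -1.   ]
t 13.3 pos [0.6258 0.0927 0.1403] rz 0.001 dx 0.0001 dy -0.0013 dz 0.1203 w 0.0259 F [ 0.3  0.1 -1.1] tilt [-0.002  0.    -1.   ]
```

View pics/w5.png

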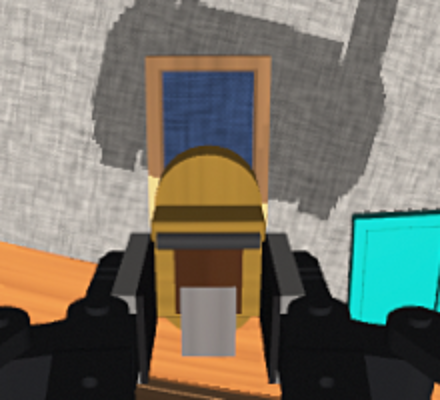

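The medium plane is held in line with the natural wood, blue-felt medium rest (crop (208,110)); turquoise is clear to the right. Lowering.

Call:
arm_command:
  deltas:
    - {"rx":0,"ry":0,"rz":0,"dx":0,"dy":-0.001,"dz":0.035,"fingers":0}
    - {"rx":0,"ry":0,"rz":0,"dx":0,"dy":0,"dz":0.035,"fingers":0}
    - {"rx":0,"ry":0,"rz":0,"dx":0,"dy":0,"dz":0.03,"fingers":0}
    - {"rx":0,"ry":0,"rz":0,"dx":0,"dy":0,"dz":0.015,"fingers":0}
    - {"rx":0,"ry":0,"rz":0,"dx":0,"dy":0,"dz":0.004,"fingers":0}
    - {"rx":0,"ry":0,"rz":0,"dx":0,"dy":0,"dz":0,"fingers":0}
    - {"rx":0,"ry":0,"rz":0,"dx":0,"dy":0,"dz":0,"fingers":0}

```text
time_s: 14.1
position: [0.6274, 0.0911, 0.0231]
tool_rot: [[-0.977, -0.213, 0.002], [-0.213, 0.977, -0.0], [-0.002, -0.001, -1.0]]
ft_force: [-0.1, -0.3, -1.6]
grip_width: 0.026
gripper_force: 59.6
```

Call:
arm_command:
  deltas:
    - {"rx":0,"ry":0,"rz":0,"dx":0,"dy":0,"dz":0.002,"fingers":0}
    - {"rx":0,"ry":0,"rz":0,"dx":0,"dy":0,"dz":0.001,"fingers":0}
    - {"rx":0,"ry":0,"rz":0,"dx":0,"dy":0,"dz":0,"fingers":0}

```text
time_s: 14.4
position: [0.6269, 0.0908, 0.0191]
tool_rot: [[-0.977, -0.213, 0.0], [-0.213, 0.977, -0.0], [-0.0, -0.0, -1.0]]
ft_force: [-0.4, -0.2, -2.3]
grip_width: 0.0261
gripper_force: 59.6
```

Call:
arm_command:
  deltas:
    - {"rx":0,"ry":0,"rz":0,"dx":0,"dy":0,"dz":0.001,"fingers":0}
    - {"rx":0,"ry":0,"rz":0,"dx":0,"dy":0,"dz":0,"fingers":0}

```text
time_s: 14.6
position: [0.6268, 0.0908, 0.0178]
tool_rot: [[-0.977, -0.213, -0.0], [-0.213, 0.977, -0.0], [0.0, 0.0, -1.0]]
ft_force: [-0.1, 0.1, -2.0]
grip_width: 0.026
gripper_force: 59.6
```

Call:
arm_command:
  deltas:
    - {"rx":0,"ry":0,"rz":0,"dx":0,"dy":0,"dz":0.001,"fingers":0}
    - {"rx":0,"ry":0,"rz":0,"dx":0,"dy":0,"dz":0.001,"fingers":0}
    - {"rx":0,"ry":0,"rz":0,"dx":0,"dy":0,"dz":0,"fingers":0}

```text
time_s: 14.9
position: [0.6269, 0.0908, 0.0164]
tool_rot: [[-0.977, -0.213, 0.0], [-0.213, 0.977, -0.0], [-0.0, -0.0, -1.0]]
ft_force: [-2.2, 0.1, 4.2]
grip_width: 0.0263
gripper_force: 60.2
```

Contact. Opening, lifting and heading for the large plane.

Call:
arm_command:
  deltas:
    - {"rx":0,"ry":0,"rz":0,"dx":0,"dy":0,"dz":0,"fingers":0.035}
    - {"rx":0,"ry":0,"rz":0,"dx":0,"dy":0,"dz":0,"fingers":0.055}
    - {"rx":0,"ry":0,"rz":0,"dx":0,"dy":0,"dz":0,"fingers":0.055}
    - {"rx":0,"ry":0,"rz":0,"dx":0,"dy":0,"dz":-0.01,"fingers":0.055}
    - {"rx":0,"ry":0,"rz":0,"dx":0,"dy":0,"dz":-0.02,"fingers":0.055}
    - {"rx":0,"ry":0,"rz":0,"dx":0,"dy":0,"dz":-0.04,"fingers":0.055}
    - {"rx":0,"ry":0,"rz":0,"dx":0,"dy":0,"dz":-0.04,"fingers":0.055}
    - {"rx":0,"ry":0,"rz":0,"dx":0,"dy":0,"dz":-0.03,"fingers":0.055}
    - {"rx":0,"ry":0,"rz":0,"dx":0,"dy":0,"dz":0,"fingers":0.055}
    - {"rx":0,"ry":0,"rz":0,"dx":0,"dy":0,"dz":0,"fingers":0.055}

```text
time_s: 15.9
position: [0.6268, 0.0908, 0.1565]
tool_rot: [[-0.977, -0.213, 0.001], [-0.213, 0.977, -0.0], [-0.001, -0.0, -1.0]]
ft_force: [-1.0, 0.3, -0.6]
grip_width: 0.0548
gripper_force: 0.0
```

Run:
```python
from fit import *
im=shot("wrist")
cv2.imwrite("pics/w6.png",cv2.resize(im["color"][90:290,150:370],None,fx=2,fy=2))
togo(.470,-.118,.16,-6)
```

```text
t 15.9 pos [0.6264 0.0908 0.1553] rz 0.319 dx 0.1337 dy -0.2240 dz -0.0047 w 0.055 F [-0.3  1.  -1.5] tilt [-0.001  0.    -1.   ]
```

View pics/w6.png

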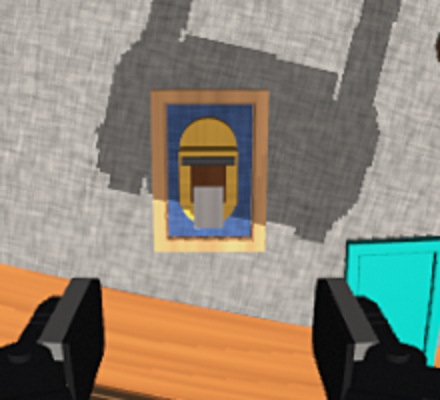

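The medium plane lies within its recess, at crop (208,170). On to the large plane.

Call:
arm_command:
  deltas:
    - {"rx":0,"ry":0,"rz":0.107,"dx":0,"dy":0,"dz":0,"fingers":0.065}
    - {"rx":0,"ry":0,"rz":0.106,"dx":0,"dy":0,"dz":0,"fingers":0.065}
    - {"rx":0,"ry":0,"rz":0.106,"dx":0,"dy":0,"dz":0,"fingers":0.065}
    - {"rx":0,"ry":0,"rz":0,"dx":0.0191,"dy":-0.032,"dz":0,"fingers":0.065}
    - {"rx":0,"ry":0,"rz":0,"dx":0.0191,"dy":-0.032,"dz":0,"fingers":0.065}
    - {"rx":0,"ry":0,"rz":0,"dx":0.0191,"dy":-0.032,"dz":0,"fingers":0.065}
    - {"rx":0,"ry":0,"rz":0,"dx":0.0191,"dy":-0.032,"dz":0,"fingers":0.065}
    - {"rx":0,"ry":0,"rz":0,"dx":0.0191,"dy":-0.032,"dz":0,"fingers":0.065}
    - {"rx":0,"ry":0,"rz":0,"dx":0.0191,"dy":-0.032,"dz":0,"fingers":0.065}
    - {"rx":0,"ry":0,"rz":0,"dx":0.0191,"dy":-0.032,"dz":0,"fingers":0.065}
    - {"rx":0,"ry":0,"rz":0,"dx":0,"dy":0,"dz":0,"fingers":0.065}
    - {"rx":0,"ry":0,"rz":0,"dx":0,"dy":0,"dz":0,"fingers":0.065}

```text
time_s: 17.15
position: [0.4699, -0.1182, 0.1551]
tool_rot: [[-0.994, 0.106, -0.002], [0.106, 0.994, 0.001], [0.002, 0.001, -1.0]]
ft_force: [0.3, -0.4, 0.6]
grip_width: 0.0649
gripper_force: 0.0
```

Run:
```python
from fit import *
im=shot("wrist")
x,y,a,f,ov=fit(im,"l",.470,-.118,-6,rad=48);print(x,y,a,f)
togo(x,y,.010,a);cv2.imwrite("pics/f3.png",ov)
```

```text
0.47313764541621184 -0.11617907165969356 -4.620561057980794 0.9708838194641796
t 17.2 pos [ 0.4704 -0.1177  0.1552] rz -0.025 dx -0.0026 dy 0.0017 dz 0.1452 w 0.0646 F [-0.2  0.6  0.6] tilt [-0.001  0.001 -1.   ]
```

View pics/f3.png

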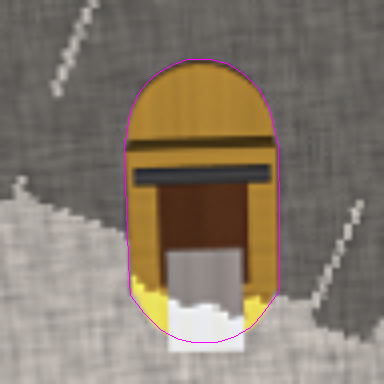

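The outline fits the large plane well (0.97). Descending and gripping.

Call:
arm_command:
  deltas:
    - {"rx":0,"ry":0,"rz":-0.025,"dx":-0.0026,"dy":0.0017,"dz":0,"fingers":0.065}
    - {"rx":0,"ry":0,"rz":0,"dx":0,"dy":0,"dz":0.04,"fingers":0.065}
    - {"rx":0,"ry":0,"rz":0,"dx":0,"dy":0,"dz":0.04,"fingers":0.065}
    - {"rx":0,"ry":0,"rz":0,"dx":0,"dy":0,"dz":0.04,"fingers":0.065}
    - {"rx":0,"ry":0,"rz":0,"dx":0,"dy":0,"dz":0.018,"fingers":0.065}
    - {"rx":0,"ry":0,"rz":0,"dx":0,"dy":0,"dz":0.007,"fingers":0.065}
    - {"rx":0,"ry":0,"rz":0,"dx":0,"dy":0,"dz":0,"fingers":0.065}
    - {"rx":0,"ry":0,"rz":0,"dx":0,"dy":0,"dz":0,"fingers":0}
    - {"rx":0,"ry":0,"rz":0,"dx":0,"dy":0,"dz":0,"fingers":0}
    - {"rx":0,"ry":0,"rz":0,"dx":0,"dy":0,"dz":0,"fingers":0}
    - {"rx":0,"ry":0,"rz":0,"dx":0,"dy":0,"dz":0,"fingers":0}
    - {"rx":0,"ry":0,"rz":0,"dx":0,"dy":0,"dz":0,"fingers":0}
  squeeze: 80

```text
time_s: 18.4
position: [0.4739, -0.1167, 0.0124]
tool_rot: [[-0.997, 0.08, 0.003], [0.08, 0.997, -0.001], [-0.003, -0.001, -1.0]]
ft_force: [-0.9, 2.3, 8.0]
grip_width: 0.0331
gripper_force: 80.4
```

Call:
arm_command:
  deltas:
    - {"rx":0,"ry":0,"rz":0,"dx":0,"dy":0,"dz":-0.01,"fingers":0}
    - {"rx":0,"ry":0,"rz":0,"dx":0,"dy":0,"dz":-0.02,"fingers":0}
    - {"rx":0,"ry":0,"rz":0,"dx":0,"dy":0,"dz":-0.03,"fingers":0}
    - {"rx":0,"ry":0,"rz":0,"dx":0,"dy":0,"dz":-0.04,"fingers":0}
    - {"rx":0,"ry":0,"rz":0,"dx":0,"dy":0,"dz":-0.03,"fingers":0}
    - {"rx":0,"ry":0,"rz":0,"dx":0,"dy":0,"dz":0,"fingers":0}
    - {"rx":0,"ry":0,"rz":0,"dx":0,"dy":0,"dz":0,"fingers":0}

```text
time_s: 19.1
position: [0.4728, -0.1164, 0.141]
tool_rot: [[-0.997, 0.08, 0.0], [0.08, 0.997, -0.0], [-0.0, -0.0, -1.0]]
ft_force: [-1.0, 0.5, -3.6]
grip_width: 0.0336
gripper_force: 80.7
```

Run:
```python
from seg import *
im=shot("wrist")
for b in blobs(im,"blue",.006): print(b)
togo(.6162,-.3134,.14,2.3)
```

```text
([124.0, 313.0], [632.6, -294.9], 26, 9, -31.7)
([270.0, 298.0], [611.8, -107.0], 61, 27, -55.2)
([97.0, 280.0], [586.8, -314.4], 48, 24, -87.9)
([423.0, 272.0], [609.7, 86.4], 41, 33, -77.2)
([455.0, 136.0], [441.3, 111.6], 50, 33, -14.5)
t 19.1 pos [ 0.4725 -0.1162  0.14  ] rz -0.12 dx -0.1357 dy -0.2028 dz 0.0000 w 0.0336 F [-0.2 -0.4 -3.4] tilt [-0.002  0.001 -1.   ]
```

Call:
arm_command:
  deltas:
    - {"rx":0,"ry":0,"rz":-0.12,"dx":0,"dy":0,"dz":0,"fingers":0}
    - {"rx":0,"ry":0,"rz":0,"dx":-0.0194,"dy":-0.029,"dz":0,"fingers":0}
    - {"rx":0,"ry":0,"rz":0,"dx":-0.0194,"dy":-0.029,"dz":0,"fingers":0}
    - {"rx":0,"ry":0,"rz":0,"dx":-0.0194,"dy":-0.029,"dz":0,"fingers":0}
    - {"rx":0,"ry":0,"rz":0,"dx":-0.0194,"dy":-0.029,"dz":0,"fingers":0}
    - {"rx":0,"ry":0,"rz":0,"dx":-0.0194,"dy":-0.029,"dz":0,"fingers":0}
    - {"rx":0,"ry":0,"rz":0,"dx":-0.0194,"dy":-0.029,"dz":0,"fingers":0}
    - {"rx":0,"ry":0,"rz":0,"dx":-0.0194,"dy":-0.029,"dz":0,"fingers":0}
    - {"rx":0,"ry":0,"rz":0,"dx":0,"dy":0,"dz":0,"fingers":0}
    - {"rx":0,"ry":0,"rz":0,"dx":0,"dy":0,"dz":0,"fingers":0}
    - {"rx":0,"ry":0,"rz":0,"dx":0,"dy":0,"dz":0,"fingers":0}

```text
time_s: 20.25
position: [0.6164, -0.313, 0.1394]
tool_rot: [[-0.999, -0.041, -0.002], [-0.041, 0.999, 0.002], [0.002, 0.002, -1.0]]
ft_force: [-0.1, 1.0, -2.4]
grip_width: 0.0338
gripper_force: 81.0
```

Run:
```python
from seg import *
im=shot("wrist")
for b in blobs(im,"blue",.006): print(b)
for i in range(2):togo(.6162,-.3134,.02,2.3);shot("wrist")
cv2.imwrite("pics/w7.png",cv2.resize(im["color"][110:310,150:370],None,fx=2,fy=2))
```

```text
([433.0, 172.0], [598.8, -117.5], 62, 61, -45.2)
([253.0, 155.0], [594.5, -314.7], 50, 39, -87.7)
t 20.3 pos [ 0.6166 -0.3129  0.1401] rz 0.001 dx 0.0004 dy -0.0004 dz 0.1201 w 0.0334 F [ 0.1 -0.2 -3.6] tilt [-0.002  0.001 -1.   ]
t 20.4 pos [ 0.6167 -0.313   0.1406] rz 0.001 dx 0.0005 dy -0.0003 dz 0.1206 w 0.0342 F [-0.2 -0.1 -3.6] tilt [-0.001  0.001 -1.   ]
```

View pics/w7.png

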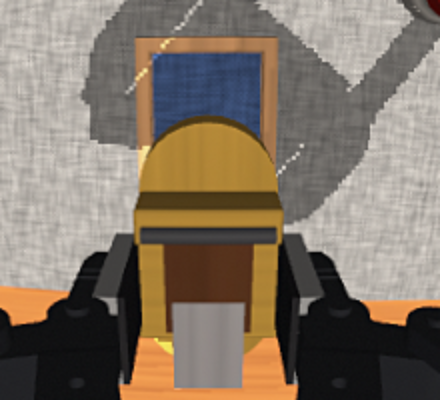

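The large plane is held in line over the large blue-felt rest (crop (208,90)). Lowering.

Call:
arm_command:
  deltas:
    - {"rx":0,"ry":0,"rz":0,"dx":0,"dy":0,"dz":0.035,"fingers":0}
    - {"rx":0,"ry":0,"rz":0,"dx":0,"dy":0,"dz":0.035,"fingers":0}
    - {"rx":0,"ry":0,"rz":0,"dx":0,"dy":0,"dz":0.03,"fingers":0}
    - {"rx":0,"ry":0,"rz":0,"dx":0,"dy":0,"dz":0.015,"fingers":0}
    - {"rx":0,"ry":0,"rz":0,"dx":0,"dy":0,"dz":0.005,"fingers":0}
    - {"rx":0,"ry":0,"rz":0,"dx":0,"dy":0,"dz":0.002,"fingers":0}
    - {"rx":0,"ry":0,"rz":0,"dx":0,"dy":0,"dz":0,"fingers":0}
    - {"rx":0,"ry":0,"rz":0,"dx":0,"dy":0,"dz":0,"fingers":0}

```text
time_s: 21.2
position: [0.6177, -0.3144, 0.0204]
tool_rot: [[-0.999, -0.04, 0.002], [-0.04, 0.999, -0.002], [-0.002, -0.002, -1.0]]
ft_force: [0.4, 0.3, -3.4]
grip_width: 0.0335
gripper_force: 80.9
```

Call:
arm_command:
  deltas:
    - {"rx":0,"ry":0,"rz":0,"dx":0,"dy":0,"dz":0.001,"fingers":0}
    - {"rx":0,"ry":0,"rz":0,"dx":0,"dy":0,"dz":0,"fingers":0}

```text
time_s: 21.4
position: [0.6172, -0.314, 0.0183]
tool_rot: [[-0.999, -0.04, 0.001], [-0.04, 0.999, -0.0], [-0.001, -0.0, -1.0]]
ft_force: [0.3, 0.3, -3.8]
grip_width: 0.0339
gripper_force: 80.9
```

Call:
arm_command:
  deltas:
    - {"rx":0,"ry":0,"rz":0,"dx":0,"dy":0,"dz":0.001,"fingers":0}
    - {"rx":0,"ry":0,"rz":0,"dx":0,"dy":0,"dz":0,"fingers":0}

```text
time_s: 21.6
position: [0.617, -0.3139, 0.0167]
tool_rot: [[-0.999, -0.04, -0.0], [-0.04, 0.999, 0.0], [0.0, 0.0, -1.0]]
ft_force: [-0.1, 0.4, -3.7]
grip_width: 0.0336
gripper_force: 80.9
```

Call:
arm_command:
  deltas:
    - {"rx":0,"ry":0,"rz":0,"dx":0,"dy":0,"dz":0.001,"fingers":0}
    - {"rx":0,"ry":0,"rz":0,"dx":0,"dy":0,"dz":0,"fingers":0}
    - {"rx":0,"ry":0,"rz":0,"dx":0,"dy":0,"dz":0,"fingers":0}

```text
time_s: 21.9
position: [0.6171, -0.314, 0.0165]
tool_rot: [[-0.999, -0.04, 0.0], [-0.04, 0.999, -0.0], [-0.0, -0.0, -1.0]]
ft_force: [-3.2, 0.4, 3.8]
grip_width: 0.0335
gripper_force: 81.7
```

Contact. Releasing and lifting.

Call:
arm_command:
  deltas:
    - {"rx":0,"ry":0,"rz":0,"dx":0,"dy":0,"dz":0,"fingers":0.045}
    - {"rx":0,"ry":0,"rz":0,"dx":0,"dy":0,"dz":0,"fingers":0.065}
    - {"rx":0,"ry":0,"rz":0,"dx":0,"dy":0,"dz":0,"fingers":0.065}
    - {"rx":0,"ry":0,"rz":0,"dx":0,"dy":0,"dz":-0.01,"fingers":0.065}
    - {"rx":0,"ry":0,"rz":0,"dx":0,"dy":0,"dz":-0.02,"fingers":0.065}
    - {"rx":0,"ry":0,"rz":0,"dx":0,"dy":0,"dz":-0.04,"fingers":0.065}
    - {"rx":0,"ry":0,"rz":0,"dx":0,"dy":0,"dz":-0.04,"fingers":0.065}
    - {"rx":0,"ry":0,"rz":0,"dx":0,"dy":0,"dz":-0.03,"fingers":0.065}
    - {"rx":0,"ry":0,"rz":0,"dx":0,"dy":0,"dz":0,"fingers":0.065}
    - {"rx":0,"ry":0,"rz":0,"dx":0,"dy":0,"dz":0,"fingers":0.065}

```text
time_s: 22.9
position: [0.6171, -0.314, 0.1567]
tool_rot: [[-0.999, -0.04, 0.001], [-0.04, 0.999, -0.001], [-0.001, -0.001, -1.0]]
ft_force: [-0.3, -0.3, -1.5]
grip_width: 0.065
gripper_force: 0.0
```

Run:
```python
from fit import *
im=shot("wrist")
cv2.imwrite("pics/w8.png",cv2.resize(im["color"][0:290,120:400],None,fx=2,fy=2))
print(proj(im,[.485,-.311,.011]),[(d["box"],d["p"]) for d in env.look_for("honing_stone",im)[:2]],env.tip_of("honing_stone",im)[:2])
togo(.483,-.31,.16,0)
```

```text
[263.01927074  43.21217297] [([239.1, 12.6, 291.4, 61.6], 0.62)] [{'location': [264.4, 40.6], 'p': 0.93}]
t 23.1 pos [ 0.6167 -0.3136  0.1545] rz 0.04 dx 0.1337 dy 0.0036 dz -0.0055 w 0.0653 F [ 0.1 -1.   0.2] tilt [-0.002  0.001 -1.   ]
```

View pics/w8.png

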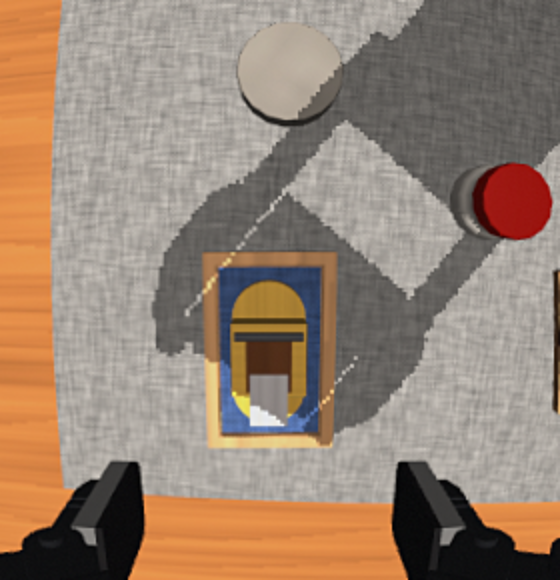

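The large plane is inside its recess. The stone's top is at about px (264,36), and the glue jar (376,100) is clear of it. Hovering over the stone.

Call:
arm_command:
  deltas:
    - {"rx":0,"ry":0,"rz":0.04,"dx":0,"dy":0,"dz":0,"fingers":0.085}
    - {"rx":0,"ry":0,"rz":0,"dx":0.033,"dy":0.001,"dz":0,"fingers":0.085}
    - {"rx":0,"ry":0,"rz":0,"dx":0.033,"dy":0.001,"dz":0,"fingers":0.085}
    - {"rx":0,"ry":0,"rz":0,"dx":0.033,"dy":0.001,"dz":0,"fingers":0.085}
    - {"rx":0,"ry":0,"rz":0,"dx":0.033,"dy":0.001,"dz":0,"fingers":0.085}
    - {"rx":0,"ry":0,"rz":0,"dx":0,"dy":0,"dz":0,"fingers":0.085}
    - {"rx":0,"ry":0,"rz":0,"dx":0,"dy":0,"dz":0,"fingers":0.085}

```text
time_s: 23.75
position: [0.4849, -0.3101, 0.1556]
tool_rot: [[-1.0, 0.001, -0.0], [0.001, 1.0, 0.001], [0.0, 0.001, -1.0]]
ft_force: [0.1, -0.1, 0.4]
grip_width: 0.0848
gripper_force: 0.0
```

Run:
```python
from fit import *
im=shot("wrist")
b=env.look_for("honing_stone",im)[0]["box"];t=env.tip_of("honing_stone",im)[0]["location"]
print(b,t,at(im,t,0),at(im,[(b[0]+b[2])/2,(b[1]+b[3])/2],.011))
g=cv2.GaussianBlur(cv2.cvtColor(im["color"],cv2.COLOR_BGR2GRAY),(3,3),1)
c=proj(im,[.483,-.311,.022]);r=abs(proj(im,[.483,-.286,.022])-c)[0]
h=cv2.HoughCircles(g,cv2.HOUGH_GRADIENT,1,5,param1=80,param2=12,minRadius=int(r-3),maxRadius=int(r+3))
for q in h[0][:8]:
    if np.hypot(*(q[:2]-c))<25: print("circ",q,at(im,q[:2],.022).round(4))
cv2.imwrite("pics/w9.png",cv2.resize(im["color"][110:250,180:340],None,fx=4,fy=4))
togo(.483,-.311,.010,0)
```

```text
[228.4, 148.4, 281.5, 198.1] [253.3, 171.1] [ 0.48087365 -0.31076538  0.        ] [ 0.48071526 -0.30914625  0.011     ]
circ [253.5 177.5  28.4] [ 0.4824 -0.3106  0.022 ]
circ [253.5 172.5  27.1] [ 0.4776 -0.3106  0.022 ]
t 23.9 pos [ 0.4859 -0.31    0.1554] rz 0.001 dx 0.0029 dy -0.0010 dz 0.1454 w 0.085 F [ 1.1 -0.3  0.2] tilt [-0.  0. -1.]
```

The stone is at (0.481, −0.3105), agreed by the detector and the circle fit. Descending and gripping.

Call:
arm_command:
  deltas:
    - {"rx":0,"ry":0,"rz":0,"dx":0.0045,"dy":-0.0005,"dz":0,"fingers":0.085}
    - {"rx":0,"ry":0,"rz":0,"dx":0,"dy":0,"dz":0.04,"fingers":0.085}
    - {"rx":0,"ry":0,"rz":0,"dx":0,"dy":0,"dz":0.04,"fingers":0.085}
    - {"rx":0,"ry":0,"rz":0,"dx":0,"dy":0,"dz":0.04,"fingers":0.085}
    - {"rx":0,"ry":0,"rz":0,"dx":0,"dy":0,"dz":0.02,"fingers":0.085}
    - {"rx":0,"ry":0,"rz":0,"dx":0,"dy":0,"dz":0.0075,"fingers":0.085}
    - {"rx":0,"ry":0,"rz":0,"dx":0,"dy":0,"dz":0,"fingers":0.085}
    - {"rx":0,"ry":0,"rz":0,"dx":0,"dy":0,"dz":0,"fingers":0.02}
    - {"rx":0,"ry":0,"rz":0,"dx":0,"dy":0,"dz":0,"fingers":0.02}
    - {"rx":0,"ry":0,"rz":0,"dx":0,"dy":0,"dz":0,"fingers":0.02}
    - {"rx":0,"ry":0,"rz":0,"dx":0,"dy":0,"dz":0,"fingers":0.02}
    - {"rx":0,"ry":0,"rz":0,"dx":0,"dy":0,"dz":0,"fingers":0.02}
  squeeze: 60

```text
time_s: 25.1
position: [0.4811, -0.3109, 0.0101]
tool_rot: [[-1.0, -0.0, 0.002], [-0.0, 1.0, -0.002], [-0.002, -0.002, -1.0]]
ft_force: [-1.0, 0.8, 8.8]
grip_width: 0.0478
gripper_force: 60.5
```

Call:
arm_command:
  deltas:
    - {"rx":0,"ry":0,"rz":0,"dx":0,"dy":0,"dz":-0.01,"fingers":0.02}
    - {"rx":0,"ry":0,"rz":0,"dx":0,"dy":0,"dz":-0.02,"fingers":0.02}
    - {"rx":0,"ry":0,"rz":0,"dx":0,"dy":0,"dz":-0.03,"fingers":0.02}
    - {"rx":0,"ry":0,"rz":0,"dx":0,"dy":0,"dz":-0.04,"fingers":0.02}
    - {"rx":0,"ry":0,"rz":0,"dx":0,"dy":0,"dz":-0.03,"fingers":0.02}
    - {"rx":0,"ry":0,"rz":0,"dx":0,"dy":0,"dz":0,"fingers":0.02}
    - {"rx":0,"ry":0,"rz":0,"dx":0,"dy":0,"dz":0,"fingers":0.02}

```text
time_s: 25.8
position: [0.4805, -0.3104, 0.1391]
tool_rot: [[-1.0, -0.0, 0.001], [-0.0, 1.0, -0.001], [-0.001, -0.001, -1.0]]
ft_force: [-0.2, -0.4, -1.3]
grip_width: 0.047
gripper_force: 61.8
```

Run:
```python
from fit import *
im=shot("wrist")
cv2.imwrite("pics/w10.png",cv2.resize(im["color"][110:310,150:370],None,fx=2,fy=2))
togo(.598,-.1165,.14,0)
```

```text
t 25.9 pos [ 0.4802 -0.3101  0.138 ] rz 0.0 dx -0.1178 dy 0.1936 dz -0.0020 w 0.0473 F [-0.4 -0.4 -1.4] tilt [-0.001  0.001 -1.   ]
```

View pics/w10.png

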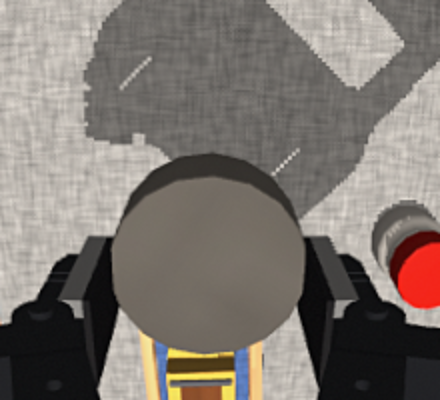

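The stone is held level between the pads. Carrying it to the round rest.

Call:
arm_command:
  deltas:
    - {"rx":0,"ry":0,"rz":0,"dx":-0.0168,"dy":0.0277,"dz":0,"fingers":0.02}
    - {"rx":0,"ry":0,"rz":0,"dx":-0.0168,"dy":0.0277,"dz":0,"fingers":0.02}
    - {"rx":0,"ry":0,"rz":0,"dx":-0.0168,"dy":0.0277,"dz":0,"fingers":0.02}
    - {"rx":0,"ry":0,"rz":0,"dx":-0.0168,"dy":0.0277,"dz":0,"fingers":0.02}
    - {"rx":0,"ry":0,"rz":0,"dx":-0.0168,"dy":0.0277,"dz":0,"fingers":0.02}
    - {"rx":0,"ry":0,"rz":0,"dx":-0.0168,"dy":0.0277,"dz":0,"fingers":0.02}
    - {"rx":0,"ry":0,"rz":0,"dx":-0.0168,"dy":0.0277,"dz":0,"fingers":0.02}
    - {"rx":0,"ry":0,"rz":0,"dx":0,"dy":0,"dz":0,"fingers":0.02}
    - {"rx":0,"ry":0,"rz":0,"dx":0,"dy":0,"dz":0,"fingers":0.02}
    - {"rx":0,"ry":0,"rz":0,"dx":0,"dy":0,"dz":0,"fingers":0.02}

```text
time_s: 26.85
position: [0.5975, -0.1172, 0.1376]
tool_rot: [[-1.0, 0.001, -0.002], [0.001, 1.0, 0.0], [0.002, 0.0, -1.0]]
ft_force: [0.0, -0.4, -1.2]
grip_width: 0.0468
gripper_force: 61.9
```

Call:
arm_command:
  deltas:
    - {"rx":0,"ry":0,"rz":0,"dx":0,"dy":0,"dz":0.035,"fingers":0.02}
    - {"rx":0,"ry":0,"rz":0,"dx":0,"dy":0,"dz":0.035,"fingers":0.02}
    - {"rx":0,"ry":0,"rz":0,"dx":0,"dy":0,"dz":0.03,"fingers":0.02}
    - {"rx":0,"ry":0,"rz":0,"dx":0,"dy":0,"dz":0.015,"fingers":0.02}
    - {"rx":0,"ry":0,"rz":0,"dx":0,"dy":0,"dz":0.004,"fingers":0.02}
    - {"rx":0,"ry":0,"rz":0,"dx":0,"dy":0,"dz":0,"fingers":0.02}
    - {"rx":0,"ry":0,"rz":0,"dx":0,"dy":0,"dz":0,"fingers":0.02}

```text
time_s: 27.55
position: [0.5985, -0.1172, 0.0204]
tool_rot: [[-1.0, 0.0, 0.002], [0.0, 1.0, -0.001], [-0.002, -0.001, -1.0]]
ft_force: [-0.6, -0.2, 0.8]
grip_width: 0.047
gripper_force: 61.9
```

Call:
arm_command:
  deltas:
    - {"rx":0,"ry":0,"rz":0,"dx":0,"dy":0,"dz":0.002,"fingers":0.02}
    - {"rx":0,"ry":0,"rz":0,"dx":0,"dy":0,"dz":0.001,"fingers":0.02}
    - {"rx":0,"ry":0,"rz":0,"dx":0,"dy":0,"dz":0,"fingers":0.02}

```text
time_s: 27.85
position: [0.5982, -0.1166, 0.0166]
tool_rot: [[-1.0, -0.0, 0.0], [-0.0, 1.0, -0.0], [-0.0, -0.0, -1.0]]
ft_force: [-0.7, 0.7, -0.2]
grip_width: 0.0474
gripper_force: 61.9
```

Call:
arm_command:
  deltas:
    - {"rx":0,"ry":0,"rz":0,"dx":0,"dy":0,"dz":0.001,"fingers":0.02}
    - {"rx":0,"ry":0,"rz":0,"dx":0,"dy":0,"dz":0,"fingers":0.02}
    - {"rx":0,"ry":0,"rz":0,"dx":0,"dy":0,"dz":0,"fingers":0.02}

```text
time_s: 28.15
position: [0.5981, -0.1165, 0.0153]
tool_rot: [[-1.0, -0.0, -0.0], [-0.0, 1.0, 0.0], [0.0, 0.0, -1.0]]
ft_force: [0.2, -0.1, -0.7]
grip_width: 0.0473
gripper_force: 61.9
```

Call:
arm_command:
  deltas:
    - {"rx":0,"ry":0,"rz":0,"dx":0,"dy":0,"dz":0.001,"fingers":0.02}
    - {"rx":0,"ry":0,"rz":0,"dx":0,"dy":0,"dz":0,"fingers":0.02}
    - {"rx":0,"ry":0,"rz":0,"dx":0,"dy":0,"dz":0,"fingers":0.02}

```text
time_s: 28.45
position: [0.5981, -0.1165, 0.0143]
tool_rot: [[-1.0, -0.0, -0.0], [-0.0, 1.0, 0.0], [0.0, 0.0, -1.0]]
ft_force: [1.1, 0.8, -1.1]
grip_width: 0.047
gripper_force: 62.1
```

Call:
arm_command:
  deltas:
    - {"rx":0,"ry":0,"rz":0,"dx":0,"dy":0,"dz":0.001,"fingers":0.02}
    - {"rx":0,"ry":0,"rz":0,"dx":0,"dy":0,"dz":0,"fingers":0.02}
    - {"rx":0,"ry":0,"rz":0,"dx":0,"dy":0,"dz":0,"fingers":0.02}

```text
time_s: 28.75
position: [0.5981, -0.1165, 0.0142]
tool_rot: [[-1.0, -0.0, 0.0], [-0.0, 1.0, -0.0], [-0.0, -0.0, -1.0]]
ft_force: [-2.7, 0.7, 7.0]
grip_width: 0.0474
gripper_force: 62.9
```

Contact on the felt. Releasing, lifting, and checking all four from the fixed cameras.

Call:
arm_command:
  deltas:
    - {"rx":0,"ry":0,"rz":0,"dx":0,"dy":0,"dz":0,"fingers":0.06}
    - {"rx":0,"ry":0,"rz":0,"dx":0,"dy":0,"dz":0,"fingers":0.08}
    - {"rx":0,"ry":0,"rz":0,"dx":0,"dy":0,"dz":0,"fingers":0.08}
    - {"rx":0,"ry":0,"rz":0,"dx":0,"dy":0,"dz":-0.01,"fingers":0.08}
    - {"rx":0,"ry":0,"rz":0,"dx":0,"dy":0,"dz":-0.02,"fingers":0.08}
    - {"rx":0,"ry":0,"rz":0,"dx":0,"dy":0,"dz":-0.04,"fingers":0.08}
    - {"rx":0,"ry":0,"rz":0,"dx":0,"dy":0,"dz":-0.04,"fingers":0.08}
    - {"rx":0,"ry":0,"rz":0,"dx":0,"dy":0,"dz":-0.04,"fingers":0.08}
    - {"rx":0,"ry":0,"rz":0,"dx":0,"dy":0,"dz":-0.02,"fingers":0.08}
    - {"rx":0,"ry":0,"rz":0,"dx":0,"dy":0,"dz":0,"fingers":0.08}
    - {"rx":0,"ry":0,"rz":0,"dx":0,"dy":0,"dz":0,"fingers":0.08}

```text
time_s: 29.85
position: [0.5979, -0.1164, 0.1833]
tool_rot: [[-1.0, -0.0, -0.0], [-0.0, 1.0, -0.0], [0.0, -0.0, -1.0]]
ft_force: [-0.0, -0.4, -0.3]
grip_width: 0.08
gripper_force: 0.0
```

Run:
```python
from fit import *
im=shot("wrist");s=shot("scene")
w=cv2.resize(im["color"][60:260,60:440],None,fx=2,fy=2)
c=cv2.resize(s["color"][130:310,110:400],(760,472))[:,:,:]
cv2.imwrite("pics/end.png",cv2.resize(np.vstack([cv2.resize(w,(640,337)),cv2.resize(c,(640,397))]),(520,596)))
for n,r in dict(plane_large=(.6162,-.3134),plane_medium=(.626,.0914),plane_small=(.4404,.1123),honing_stone=(.598,-.1165)).items():
    for q in(im,s):
        print(n,[np.round((at(q,d["location"],.004)[:2]-r)*1000).tolist()+[round(d["p"],2)] for d in env.tip_of(n,q)[:3]])
togo(.598,-.1165)
```

```text
plane_large [[0.0, -5.0, 0.57]]
plane_large [[-1.0, -10.0, 0.88]]
plane_medium [[-1.0, -1.0, 0.87]]
plane_medium [[-3.0, -2.0, 0.77]]
plane_small [[-3.0, -1.0, 0.95]]
plane_small [[1.0, -1.0, 0.49]]
honing_stone [[-2.0, 1.0, 0.96]]
honing_stone [[-4.0, -2.0, 0.88]]
t 30.4 pos [ 0.5981 -0.1165  0.1831] rz 0.0 dx 0.0001 dy 0.0000 dz -0.0000 w 0.0798 F [-0.5  0.6  0.4] tilt [-0.  0. -1.]
```

View pics/end.png

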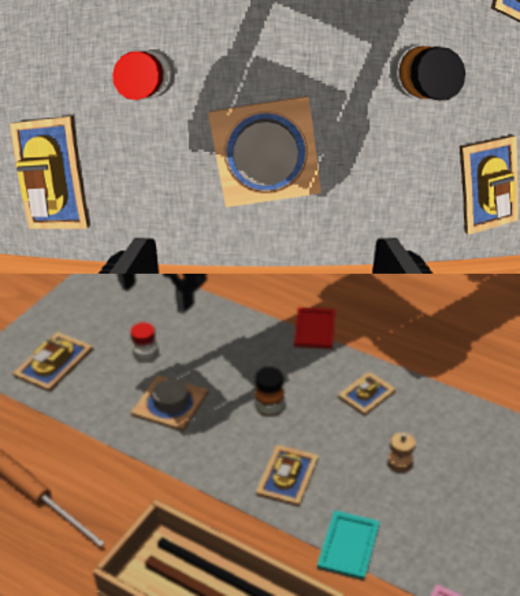

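The stone lies inside the round recess (upper half, (265,152)). All three planes sit in their blue-felt rests and the varnish jar is upright. Handing in.

```bash
python3 -c "
from rig import env
print(env.close_job())"
```

```text
the job is handed in; nothing more can be done
None
```

The job is handed in at about 30 s: each plane is in its own rest and the honing stone is in the round rest, all flat on the felt in the last pictures, with the varnish jar still upright; the hand-in returned no verdict.

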